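# Close the access cover of the aluminium housing and hold its panel home

## Robot

A 6-joint arm with a two-finger parallel gripper is mounted at the origin on the work surface. World frame = base frame: x ahead of the robot, y to its left, z up, the work surface at z = 0. Lengths are in m, angles in rad, forces in N, time in s.
With the tool pointing down it reaches from about 0.325 to 0.9 m from the base axis. Payload 6.1 kg.
Tool frame: the origin (TCP) lies midway between the tips of the shut fingers; the grasp point (between the pads) lies 19 mm behind it (bot.grip_point_offset is the z of the grasp point in the tool frame, in m); z points along the fingers, y is the direction in which the jaws open and shut (so a half turn about z gives the same grasp; the last joint's range is limited). The gripper opens to 85 mm and grips with 20 to 120 N. Pads are 22 mm wide; open, the fingers measure 114 mm over their backs; the gripper's body (76 mm by 85 mm) begins 54 mm behind the grasp point. The pads swing forward as they close: fully open they stand 13 mm farther back than shut.
Start: joints at [1.168, 0.22, 1.526, -0, 1.395, -0.126], TCP at [0.171, 0.601, 0.231] pointing down, gripper open.
Joint ranges: [-2.98, 2.98], [-0.91, 2.08], [0.09, 2.57], [-1.24, 4.39], [0.2, 2.65], [-2.68, 2.68]. Speed limits (rad/s): [2.57, 2.57, 3.01, 3.14, 3.14, 3.14].

## Interface

Orientations are given as a rotation vector (axis times angle).
In Python, from plant import bot gives the robot as it stands. The module is installed in compiled form; this text tells all that it offers.
- The arm moves only by the tool step_arm, never from a script. Its arguments are lists of equal length, an entry for each row: "linear": the shift along the tool's x, y, z in mm, a list of three; "yaw": the turn about the tool's z in degrees; "fingers": the closure in counts, from 0 (fully open) to 255 (shut). In form: {"linear": [[x, y, z], ...], "yaw": [yaw, ...], "fingers": [fingers, ...]}. A call has 1 to 5 rows; each row is the pose to reach, as a shift and turn from the pose measured when the call began, along the tool's axes at that moment; what a row does not reach only later rows make up. A row lasts 1/8 s, in which the tool goes at most 62.5 mm and 10.7 degrees, less where a joint would pass 70% of its speed; a pose out of reach is approached as far as the arm can. A call with a gripper value outside its range is refused whole. The fingers move at their own pace and stop on an object; "newtons" is the grip in N (left out, the last holds). Time passes only in rows, so rows that repeat a pose let the fingers close. It gives the time, the measured TCP pose, the force and the opening at its end, in the units of the state.
- bot.observe(): the state, without advancing time (a new reading comes with each control period).
- bot.capture(name): name is "side" or "top"; returns a dict with "frame" (480x640x3 uint8, red, green, blue), "fx", "fy", "cx", "cy" (pixels), "k1" (the pictures are not rectified: a ray, as slopes to the right and down, at radius r is drawn at 1 + k1 r^2 times it, then the intrinsics apply), "xyz" and "attitude" of the camera in the world. Camera axes: x right, y up, looking along -z (the intrinsics and any distortion apply to the point x, -y, -z); pixel columns grow to the right and rows downward; lengths in m; the calibration is good to about 2 mm. A picture is of the moment at which its call begins. There is no depth.
- bot.job_done(): hands the job in, once; it reports no verdict.
The state is a dict: "time_s": time; "joint_positions": joint angles; "qd": joint speeds; "joint_efforts": joint torques, N m; "position": TCP position; "eef_rot": TCP orientation; "force": force on the tool from outside, world axes, zero at the start; "torque": the same for the moment, N m; "grip_width": opening from 0.0 (shut) to 1.0 (fully open).
Only numpy, scipy, OpenCV 4.12 (cv2) and the standard library are available. Lean on these libraries where they do the work, as an engineer would, in place of code of your own. Each camera call takes 0.05 s, during which the arm holds its last target.

## Task

Close up the aluminium housing: push the front bar of its open cover down slowly, without slamming, until the cover rests on its stop, then turn the winged quarter-turn fastener clockwise until the slot along its wing points at both index marks on the panel. Then press the panel fully down against its frame, firmly but without denting it, and finish while still holding it pressed; leave the tools and other things lying around the housing where they are.

Things in the scene. Friction and masses are not known exactly. Their poses are not given: they have to be found in the camera images.
- housing: open-topped box of bare sheet aluminium, 170 (x) by 220 (y) by 60 mm high, fixed to the bench; origin at the centre of its underside, z up, its -x side (with the cover's bar) is the front, turned roughly towards the robot. The cover is hinged along its rear (+x) top edge; closed, the cover lies level over the box.
- cover (a joint): hinge of the cover, rad: 0 = closed, level on its stop; grows as the front of the cover lifts; travel 0 to 1.2, starts between 0.5 and 0.9. Stiff hinge: the cover stays where it is left and has to be pushed down, 1 to 5 N at the bar. The hinge axis runs along the housing's y. The cover is a dark steel frame 170 by 220 by 6 mm that carries the panel, and the panel carries the fastener.
- hinge_mid (a point): middle of the hinge axis of the cover, on the top rear edge of the housing (85 mm behind its centre, 61 mm above the bench). Its axes turn with the cover and match the housing's axes when the cover is closed.
- bar_mid (a point): middle of the bar on the free front edge of the cover: a round steel bar 10 mm thick, 110 mm long along the hinge direction, standing 30 mm clear in front of the frame, 200 mm from the hinge axis and, cover closed, 67 mm above the bench (point on the bar's centre line). It is part of the cover's frame: pushing on it closes the cover but does not press the panel down.
- panel (a joint): how far the panel is pressed down into the cover's frame, m: 0 = standing proud on its springy seal, 0.005 = fully home against the frame (hard stop). With the cover closed it starts to sink at about 1.5 N and is home at about 9 N; it springs back up when let go. It stays parallel wherever it is pressed.
- press_point (a point): clear spot on the panel's top face, on its middle line, 60 mm behind the fastener's axis; a good place to press. With the cover closed and the panel not pressed it is 80 mm above the bench. Site z is the panel's outward normal.
- panel_plate: the panel: a bare aluminium plate 150 (x, front to back) by 200 (y) by 8 mm thick that moves with joint panel; origin at the centre of its underside, z outward.
- fastener (a joint): turn of the quarter-turn fastener, rad, clockwise seen from outside (above when closed): 0 = its slot runs front to back; 1.571 = its slot runs along the hinge direction (the housing's y), pointing at both index marks. It starts between 0.15 and 0.55, can be turned past the marks (travel 0 to 2.1), turns with light friction (0.08 N m) and stays where it is left.
- fastener_grip (a point): point on the fastener's axis, 26 mm above the panel's top face, a good height to grip. The fastener is an upright steel wing, 40 mm long, 12 mm wide, its top 36 mm above the panel, on a round foot 36 mm across and 3 mm high; a dark slot line runs along the wing's top. Its axis is on the panel's middle line, 110 mm in front of the hinge axis. Site x runs along wing and slot.
- mark_left (a point): middle of the left index mark: a dark stroke flat on the panel, 18 mm long and 4 mm wide, pointing at the fastener's axis from 36 mm to its left (+y of the housing).
- mark_right (a point): middle of the right index mark, the same, 36 mm to the right (-y) of the fastener's axis.
- sanding_block: cork sanding block 100 by 50 by 32 mm lying at the left (+y) side of the housing; it is no part of the job and stays where it lies
- screwdriver: black-handled screwdriver 200 mm long lying at the right (-y) side of the housing; it is no part of the job and stays where it lies
- pliers: pliers about 180 mm long, on the right of the bench; it is no part of the job and stays where it lies
- glue_bottle: upright glue bottle 52 mm across and 150 mm high, on the left of the bench; it is no part of the job and stays where it lies
- foam_block: white model-foam block 120 by 80 by 60 mm, on the right of the bench; it is no part of the job and stays where it lies
- sheet_tray: shallow folded aluminium tray 170 by 100 by 20 mm, on the left of the bench; it is no part of the job and stays where it lies
- wood_offcut: wooden offcut 130 by 45 by 30 mm, on the right of the bench, near; it is no part of the job and stays where it lies

How it is judged:
By the outcome, as a careful person would: the job done as asked, in the order asked, and still so for the second after the job is handed in, while the arm keeps its last pose, push and grip.
It also fails if it takes over 56 s, if anything falls off the work surface, if the arm or the gripper's body presses on something with over 40 N, if the wrist force passes 120 N, or if a joint passes its speed limit or range.

## Working session

There is one attempt and no reset: what is moved stays moved. The work goes in short steps, Python scripts to look and compute and a tool call to move; the robot and the scene stay as the last step left them, time stands still between calls to the robot, and variables do not carry over. Pictures are saved under pics/ and viewed, and the job is handed in when it is done.

Besides the shell and the picture viewer there is one more tool, called by a JSON object that holds its "fn" and its "kwargs". step_arm: Moves the arm, as the interface text tells. Its arguments: {"type":"object","properties":{"linear":{"type":"array","items":{"type":"array","items":{"type":"number"}}},"yaw":{"type":"array","items":{"type":"number"}},"fingers":{"type":"array","items":{"type":"number"}},"newtons":{"type":"number"}},"required":["linear","yaw","fingers"]}

```bash
mkdir -p pics
cat > h.py <<'E'
from plant import bot
import numpy as np, cv2, pickle
from scipy.spatial.transform import Rotation as R
E
python3 - <<'E'
from h import *
print(bot.observe())
for n in("side","top"):
    c=bot.capture(n); pickle.dump(c,open(f"{n}0.pkl","wb"))
    cv2.imwrite(f"pics/{n}0.png",c["frame"][:,:,::-1])
    print(n,{k:v for k,v in c.items() if k!="frame"})
E
```

```text
{'time_s': 0.0, 'joint_positions': array([ 1.16792648e+00,  2.21233823e-01,  1.52760376e+00,  4.17737895e-05,
        1.39472256e+00, -1.26097466e-01]), 'qd': array([ 0.00158192, -0.00062293, -0.00140648, -0.00016716,  0.00012009,
        0.00029751]), 'joint_efforts': array([ 6.09033887e-04, -4.96901858e+01, -3.89393234e+01, -1.13820229e-04,
        1.07589533e-02,  1.42471907e-05]), 'position': array([0.1705315 , 0.60065396, 0.23019838]), 'eef_rot': array([-4.33301552e-01, -3.11100702e+00,  2.96566127e-03]), 'force': array([-0.12417463, -0.30106412, -0.71401275]), 'torque': array([0.04843671, 0.02303676, 0.00571968]), 'grip_width': 1.0059829712073944}
side {'fx': 484.0933501615401, 'fy': 484.0933501615401, 'cx': 324.76710591044446, 'cy': 240.2344260633621, 'k1': -0.007131331500813166, 'xyz': array([ 0.11249949, -0.94987618,  0.86572974]), 'attitude': array([ 0.91048934, -0.15987169, -0.34749952])}
top {'fx': 495.7272720434915, 'fy': 495.7272720434915, 'cx': 316.7605630733875, 'cy': 235.9751932000033, 'k1': -0.12316878419697717, 'xyz': array([ 0.31923896, -0.00634827,  1.3050041 ]), 'attitude': array([ 0.13804518, -0.10042672, -1.59367268])}
```

View pics/side0.png

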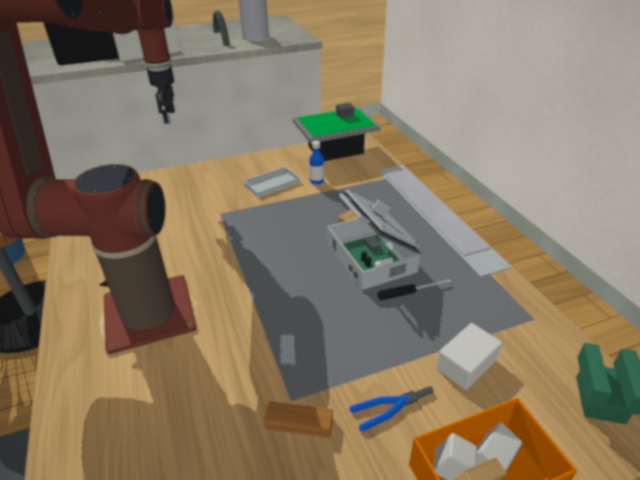

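View pics/top0.png

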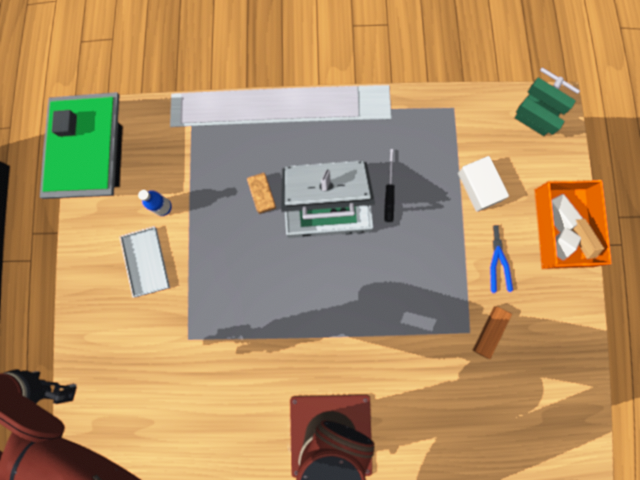

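The top view shows the housing at about (327,200) with its cover open. The cork block is to the left at (261,193) and the screwdriver to the right at (390,185). I'll zoom in.

Run:
```python
from h import *
t=pickle.load(open("top0.pkl","rb"))["frame"][:,:,::-1]; s=pickle.load(open("side0.pkl","rb"))["frame"][:,:,::-1]
cv2.imwrite("pics/topz0.png",cv2.resize(t[145:250,265:390],None,fx=6,fy=5.7 and 6,interpolation=cv2.INTER_CUBIC)[:600])
cv2.imwrite("pics/sidez0.png",cv2.resize(s[180:295,310:460],None,fx=5,fy=5,interpolation=cv2.INTER_CUBIC))
```

```text
(no output)
```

View pics/topz0.png

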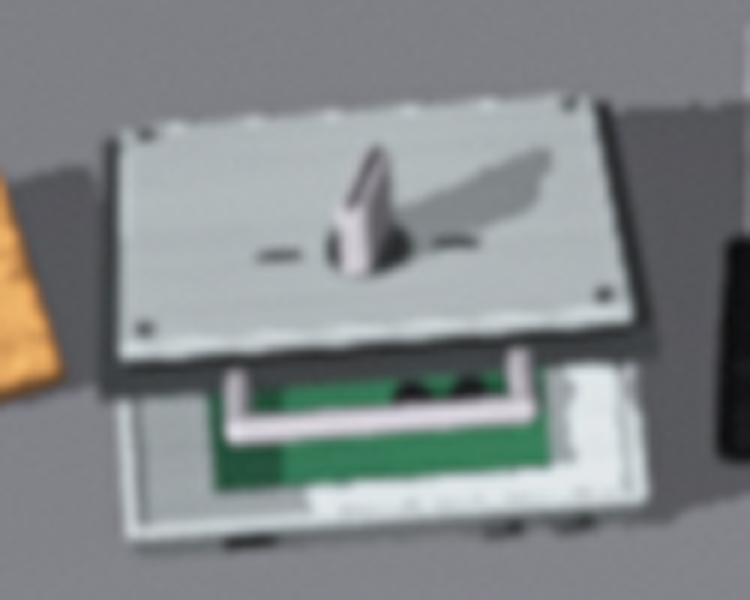

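View pics/sidez0.png

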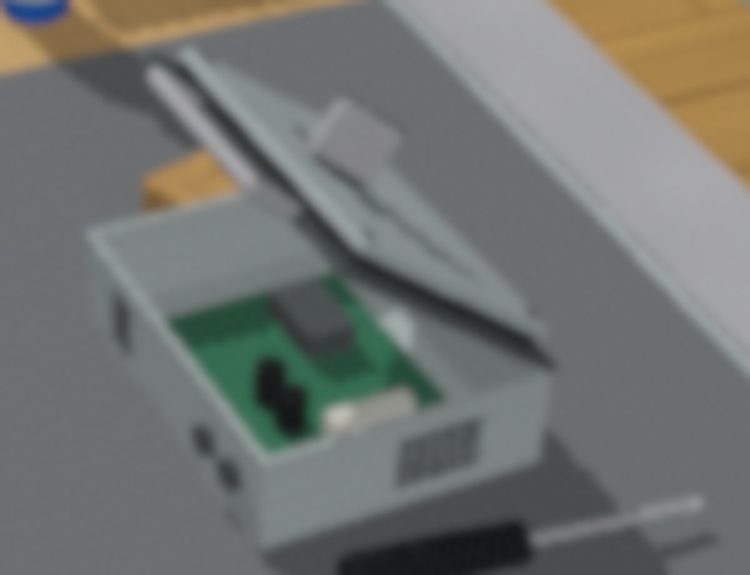

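```bash
cat >> h.py <<'E'
def proj(c,P):
    P=np.atleast_2d(P); Q=R.from_rotvec(c["attitude"]).inv().apply(P-c["xyz"])
    a=np.c_[Q[:,0]/-Q[:,2],-Q[:,1]/-Q[:,2]]
    r2=(a**2).sum(1,keepdims=True); a=a*(1+c["k1"]*r2)
    return a*[c["fx"],c["fy"]]+[c["cx"],c["cy"]]
def hw(p,P): # housing local->world
    return R.from_euler('z',p[2]).apply(np.atleast_2d(P))+[p[0],p[1],0]
def cw(p,P,th=None): # cover local (from hinge) -> world
    th=p[3] if th is None else th
    return hw(p,R.from_euler('y',th).apply(np.atleast_2d(P))+[.085,0,.061])
E
python3 - <<'E'
from h import *
from scipy.optimize import least_squares
T=pickle.load(open("top0.pkl","rb"));S=pickle.load(open("side0.pkl","rb"))
H=lambda x,y,z:(0,(x,y,z)); C=lambda x,y,z:(1,(x,y,z))
top=[(H(-.085,.11,.06),(130,535)),(H(-.085,-.11,.06),(648,500)),(C(-.2,.055,.006),(230,432)),(C(-.2,-.055,.006),(532,406)),
(C(-.11,.036,.019),(278,256)),(C(-.11,-.036,.019),(456,241)),(C(-.16,.1,.019),(118,360)),(C(-.16,-.1,.019),(635,318)),(C(-.01,.1,.019),(120,130)),(C(-.01,-.1,.019),(595,97))]
side=[(H(-.085,.11,.06),(90,233)),(H(-.085,-.11,.06),(265,462)),(C(-.2,.055,.006),(152,72)),(C(-.2,-.055,.006),(295,212)),(C(-.16,.1,.019),(187,50)),(C(-.16,-.1,.019),(368,245)),(C(-.01,-.1,.019),(545,322))]
def f(p):
    o=[]
    for c,L,s,off in((T,top,6,(265,145)),(S,side,5,(310,180))):
        for (k,P),uv in L:
            W=cw(p,P) if k else hw(p,P)
            o.append(proj(c,W)[0]-((np.array(uv)+.5)/s-.5+off))
    return np.ravel(o)
r=least_squares(f,[.58,0,0,.7],loss='soft_l1'); p=r.x
print(p,np.degrees(p[2]));print(f(p).reshape(-1,2).round(1))
# wing
U=np.array([(352,208),(378,152)])
def g(q):
    a=q[0]; d=.018
    # phi clockwise from above; slot along x at 0
    e=np.array([np.cos(a),-np.sin(a),0])*.019
    c0=np.array([-.11,0,.055]); return c0-e,c0+e
for a in np.arange(0.1,.7,.1): print(a.round(1),[((proj(T,cw(p,x))[0]-(265,145)+.5)*6-.5).round() for x in g([a])])
for n,x in dict(bar=(-.2,0,.006),grip=(-.11,0,.045),press=(-.05,0,.019)).items(): print(n,cw(p,x).round(4),cw(p,x,0).round(4))
np.save("p.npy",p)
E
```

```text
[ 0.60639128 -0.00669972  0.04933134  0.66168907] 2.8264777189471086
[[-0.1  0.5]
 [-0.3 -0.3]
 [ 1.8  0.4]
 [-0.7  1. ]
 [ 0.3  0.5]
 [ 0.4  0.7]
 [ 0.4 -1.5]
 [-0.4 -1.1]
 [ 0.4 -0.4]
 [-0.9 -1. ]
 [-0.5 -0.2]
 [ 0.2  0.1]
 [ 0.8  1.7]
 [-8.5 -4.7]
 [-0.3 -0.7]
 [-0.3 -0.7]
 [ 1.5  1.2]]
0.1 [array([362., 209.]), array([367., 151.])]
0.2 [array([357., 209.]), array([371., 151.])]
0.3 [array([353., 209.]), array([376., 152.])]
0.4 [array([348., 208.]), array([380., 152.])]
0.5 [array([343., 207.]), array([385., 153.])]
0.6 [array([339., 206.]), array([389., 154.])]
bar [[ 0.5374 -0.0101  0.1886]] [[ 0.4915 -0.0124  0.067 ]]
grip [[ 0.6322 -0.0054  0.1641]] [[ 0.5814 -0.0079  0.106 ]]
press [[ 0.6635 -0.0039  0.1067]] [[ 0.6413 -0.005   0.08  ]]
```

```bash
cat >> h.py <<'E'
def goto(W,ang=None):
    o=bot.observe(); r=R.from_rotvec(o["eef_rot"]); M=r.as_matrix()
    d=r.inv().apply(np.array(W)-o["position"])*1000
    a=np.degrees(np.arctan2(M[1,0],M[0,0]))
    print("t",o["time_s"],"pos",o["position"].round(4),"F",o["force"].round(2),"q6",o["joint_positions"][5].round(3),"gw",round(o["grip_width"],3))
    print("tool z",M[:,2].round(4),"x-ang",a.round(2),"| delta tool mm",d.round(1), "yaw", None if ang is None else round((a-ang+90)%180-90,2))
E
python3 - <<'E'
from h import *
p=np.load("p.npy")
b=cw(p,(-.2,0,.006))[0]; goto(b+[0,0,.035],np.degrees(p[2]-.33))
E
```

```text
t 0.1 pos [0.1706 0.6007 0.2303] F [-1.47 -0.12  0.31] q6 -0.126 gw 1.001
tool z [-8.0e-04 -1.6e-03 -1.0e+00] x-ang 164.14 | delta tool mm [-519.8 -487.3    7.4] yaw 0.22
```

{"fn": "step_arm", "kwargs": {"linear": [[-35,-33,0],[-70,-66,0],[-105,-99,0],[-140,-132,0],[-175,-165,0]], "yaw": [0,0,0,0,0], "fingers": [255,255,255,255,255], "newtons": 30}}

```text
time_s: 0.72
position: [0.2942, 0.3926, 0.2301]
eef_rot: [-0.433, -3.111, 0.003]
force: [-0.1, 0.7, 0.2]
grip_width: 0.002
```

{"fn": "step_arm", "kwargs": {"linear": [[-35,-33,0],[-70,-66,0],[-105,-99,0],[-140,-132,0],[-175,-165,0]], "yaw": [0,0,0,0,0], "fingers": [255,255,255,255,255]}}

```text
time_s: 1.35
position: [0.4179, 0.1846, 0.2302]
eef_rot: [-0.433, -3.111, 0.003]
force: [0.4, 0.4, 0.3]
grip_width: -0.0
```

Run:
```python
from h import *
p=np.load("p.npy")
b=cw(p,(-.2,0,.006))[0]; goto(b+[0,0,.035],np.degrees(p[2]-.33))
```

```text
t 1.35 pos [0.4179 0.1846 0.2302] F [0.42 0.44 0.26] q6 -1.05 gw -0.0
tool z [-0.0011 -0.002  -1.    ] x-ang 164.16 | delta tool mm [-168.1 -154.7    6.9] yaw 0.24
```

{"fn": "step_arm", "kwargs": {"linear": [[-42,-39,0],[-84,-78,0],[-126,-117,3],[-168,-155,7],[-168,-155,7]], "yaw": [0,0,0,0,0], "fingers": [255,255,255,255,255]}}

```text
time_s: 1.98
position: [0.5379, -0.0136, 0.2224]
eef_rot: [-0.44, -3.108, 0.004]
force: [0.4, 0.2, -0.1]
grip_width: -0.004
```

Run:
```python
from h import *
p=np.load("p.npy")
b=cw(p,(-.2,0,.006))[0]; goto(b+[0,0,.005],np.degrees(p[2]-.33))
for n in("side","top"):
    c=bot.capture(n); pickle.dump(c,open(f"{n}1.pkl","wb"))
    q=proj(c,bot.observe()["position"])[0].astype(int);print(q)
    f=c["frame"][:,:,::-1][q[1]-60:q[1]+60,q[0]-70:q[0]+70]
    cv2.imwrite(f"pics/{n}1.png",cv2.resize(f,None,fx=5,fy=5,interpolation=cv2.INTER_CUBIC))
```

```text
t 1.975 pos [ 0.5379 -0.0136  0.2224] F [ 0.38  0.17 -0.12] q6 -1.459 gw -0.004
tool z [-0.0027 -0.0025 -1.    ] x-ang 163.89 | delta tool mm [ 1.4  3.3 28.7] yaw -0.03
[350 195]
[328 212]
```

View pics/side1.png

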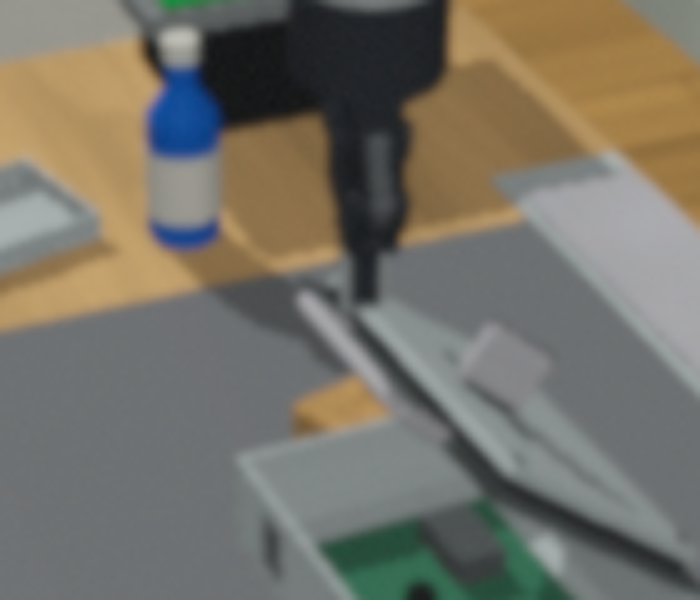

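Fingers are just above the bar, near crop pixel (365,300), with the bar's middle around (370,365). I'll go down next to touch it.

{"fn": "step_arm", "kwargs": {"linear": [[1,2,8],[1,3,16],[1,3,21],[1,3,25],[1,3,27]], "yaw": [0,0,0,0,0], "fingers": [255,255,255,255,255]}}

```text
time_s: 2.7
position: [0.5363, -0.0072, 0.1954]
eef_rot: [-0.434, -3.108, 0.003]
force: [-0.6, 0.2, 0.3]
grip_width: -0.001
```

```bash
cat >> h.py <<'E'
def arc(p,ths):
    o=bot.observe(); r=R.from_rotvec(o["eef_rot"])
    for th in ths:
        W=cw(p,(-.2,0,.006),th)[0]+[0,0,.005]
        print(round(th,3),(r.inv().apply(W-o["position"])*1000).round(1))
E
python3 - <<'E'
from h import *
p=np.load("p.npy")
goto(cw(p,(-.2,0,.006))[0]+[0,0,.005]);arc(p,np.arange(p[3],-.02,-.03))
E
```

```text
t 2.7 pos [ 0.5363 -0.0072  0.1954] F [-0.57  0.23  0.31] q6 -1.452 gw -0.001
tool z [-0.0032 -0.0012 -1.    ] x-ang 164.09 | delta tool mm [-1.8 -2.5  1.8] yaw None
0.662 [-1.8 -2.5  1.8]
0.632 [ 1.7 -3.7  6.5]
0.602 [ 5.1 -4.8 11.3]
0.572 [ 8.4 -5.9 16.2]
0.542 [11.5 -7.  21.2]
0.512 [14.5 -8.  26.3]
0.482 [17.4 -8.9 31.5]
0.452 [20.1 -9.8 36.8]
0.422 [ 22.6 -10.7  42.2]
0.392 [ 25.  -11.5  47.6]
0.362 [ 27.2 -12.3  53.2]
0.332 [ 29.3 -13.   58.8]
0.302 [ 31.2 -13.6  64.4]
0.272 [ 33.  -14.2  70.1]
0.242 [ 34.6 -14.7  75.9]
0.212 [ 36.  -15.2  81.7]
0.182 [ 37.3 -15.6  87.5]
0.152 [ 38.4 -16.   93.4]
0.122 [ 39.3 -16.3  99.4]
0.092 [ 40.  -16.5 105.3]
0.062 [ 40.6 -16.7 111.3]
0.032 [ 41.1 -16.9 117.3]
0.002 [ 41.3 -16.9 123.3]
```

{"fn": "step_arm", "kwargs": {"linear": [[-1,-3,3],[2,-4,7],[4,-5,10],[6,-5,13],[8,-6,16]], "yaw": [0,0,0,0,0], "fingers": [255,255,255,255,255]}}

```text
time_s: 3.32
position: [0.5265, -0.0111, 0.1794]
eef_rot: [-0.434, -3.108, 0.004]
force: [-3.4, 1.9, 5.3]
grip_width: -0.001
```

Run:
```python
from h import *
p=np.load("p.npy")
goto(cw(p,(-.2,0,.006),0)[0]+[0,0,.005]);arc(p,np.arange(.59,.2,-.03))
c=bot.capture("side"); pickle.dump(c,open(f"side2.pkl","wb"))
q=proj(c,bot.observe()["position"])[0].astype(int);print(q)
f=c["frame"][:,:,::-1][q[1]-60:q[1]+60,q[0]-70:q[0]+70]
cv2.imwrite(f"pics/side2.png",cv2.resize(f,None,fx=5,fy=5,interpolation=cv2.INTER_CUBIC))
```

```text
t 3.325 pos [ 0.5265 -0.0111  0.1794] F [-3.36  1.94  5.29] q6 -1.462 gw -0.001
tool z [-0.0039 -0.0017 -1.    ] x-ang 164.08 | delta tool mm [ 32.9 -10.5 107.5] yaw None
0.59 [-1.9  1.1 -2.9]
0.56 [1.3 0.  2.1]
0.53 [ 4.4 -1.   7.1]
0.5 [ 7.3 -2.  12.3]
0.47 [10.1 -2.9 17.5]
0.44 [12.7 -3.8 22.8]
0.41 [15.2 -4.6 28.2]
0.38 [17.5 -5.4 33.7]
0.35 [19.7 -6.2 39.3]
0.32 [21.7 -6.8 44.9]
0.29 [23.5 -7.4 50.5]
0.26 [25.2 -8.  56.3]
0.23 [26.7 -8.5 62.1]
[346 210]
```

View pics/side2.png

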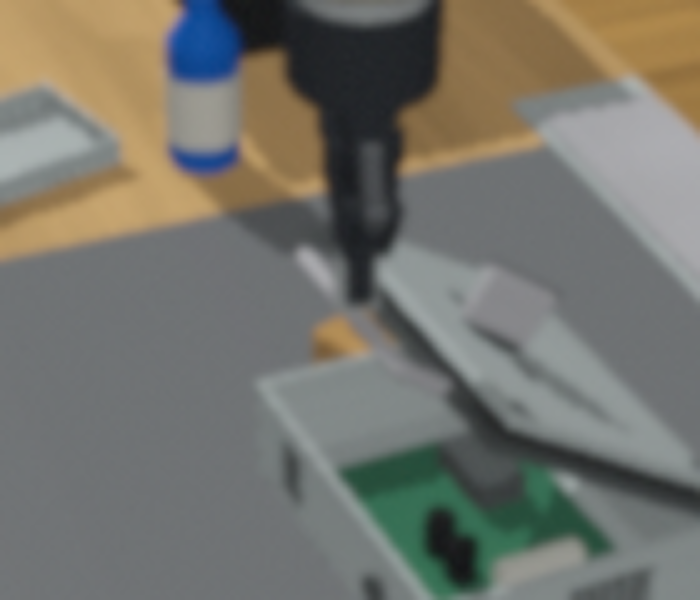

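Contact force is about 5 N and the tip is on the bar, near crop pixel (360,300). The cover is moving, so I'll keep following its arc.

{"fn": "step_arm", "kwargs": {"linear": [[2,0,3],[4,-1,7],[7,-2,11],[9,-2,15],[11,-3,19]], "yaw": [0,0,0,0,0], "fingers": [255,255,255,255,255]}}

```text
time_s: 4.0
position: [0.5145, -0.0111, 0.1596]
eef_rot: [-0.434, -3.107, 0.004]
force: [-2.2, -0.9, 3.4]
grip_width: -0.003
```

Run:
```python
from h import *
p=np.load("p.npy")
goto(cw(p,(-.2,0,.006),0)[0]+[0,0,.005]);arc(p,np.arange(.50,-.02,-.03))
```

```text
t 4.0 pos [ 0.5145 -0.0111  0.1596] F [-2.17 -0.87  3.38] q6 -1.465 gw -0.003
tool z [-0.0045 -0.0019 -1.    ] x-ang 164.08 | delta tool mm [21.4 -7.2 87.7] yaw None
0.5 [-4.1  1.3 -7.6]
0.47 [-1.4  0.4 -2.3]
0.44 [ 1.3 -0.5  3. ]
0.41 [ 3.7 -1.3  8.4]
0.38 [ 6.1 -2.1 13.9]
0.35 [ 8.2 -2.9 19.4]
0.32 [10.2 -3.5 25. ]
0.29 [12.1 -4.1 30.7]
0.26 [13.8 -4.7 36.5]
0.23 [15.3 -5.2 42.2]
0.2 [16.6 -5.7 48.1]
0.17 [17.8 -6.1 53.9]
0.14 [18.9 -6.4 59.8]
0.11 [19.7 -6.7 65.8]
0.08 [20.4 -6.9 71.7]
0.05 [20.9 -7.1 77.7]
0.02 [21.3 -7.2 83.7]
-0.01 [21.4 -7.2 89.7]
```

Position matches the arc (0.457 rad), and the horizontal drift is negligible.

{"fn": "step_arm", "kwargs": {"linear": [[2,-1,4],[4,-1,8],[5,-2,12],[7,-2,16],[8,-3,20]], "yaw": [0,0,0,0,0], "fingers": [255,255,255,255,255]}}

```text
time_s: 4.62
position: [0.5056, -0.0116, 0.1393]
eef_rot: [-0.434, -3.107, 0.003]
force: [-2.3, 0.6, 2.1]
grip_width: -0.002
```

{"fn": "step_arm", "kwargs": {"linear": [[1,0,4],[3,-1,8],[4,-1,12],[5,-2,16],[7,-2,20]], "yaw": [0,0,0,0,0], "fingers": [255,255,255,255,255]}}

```text
time_s: 5.25
position: [0.4986, -0.0117, 0.1192]
eef_rot: [-0.435, -3.108, 0.003]
force: [2.6, -0.3, 1.9]
grip_width: -0.002
```

Run:
```python
from h import *
p=np.load("p.npy")
goto(cw(p,(-.2,0,.006),0)[0]+[0,0,.005]);arc(p,np.arange(.29,-.02,-.03))
```

```text
t 5.25 pos [ 0.4986 -0.0117  0.1192] F [ 2.64 -0.3   1.88] q6 -1.472 gw -0.002
tool z [-0.0037 -0.0016 -1.    ] x-ang 164.08 | delta tool mm [ 6.5 -2.4 47.2] yaw None
0.29 [-2.9  0.7 -9.8]
0.26 [-1.2  0.1 -4. ]
0.23 [ 0.4 -0.4  1.8]
0.2 [ 1.7 -0.9  7.6]
0.17 [ 2.9 -1.3 13.4]
0.14 [ 3.9 -1.6 19.4]
0.11 [ 4.8 -1.9 25.3]
0.08 [ 5.5 -2.1 31.2]
0.05 [ 6.  -2.3 37.2]
0.02 [ 6.4 -2.4 43.2]
-0.01 [ 6.5 -2.4 49.2]
```

{"fn": "step_arm", "kwargs": {"linear": [[1,0,4],[2,-1,8],[3,-1,12],[3,-1,16],[4,-2,20]], "yaw": [0,0,0,0,0], "fingers": [255,255,255,255,255]}}

```text
time_s: 5.88
position: [0.4941, -0.0124, 0.0989]
eef_rot: [-0.435, -3.108, 0.002]
force: [0.4, 1.8, 1.3]
grip_width: -0.001
```

{"fn": "step_arm", "kwargs": {"linear": [[1,0,4],[1,0,7],[2,-1,10],[2,-1,13],[2,-1,15]], "yaw": [0,0,0,0,0], "fingers": [255,255,255,255,255]}}

```text
time_s: 6.5
position: [0.4915, -0.0127, 0.0835]
eef_rot: [-0.434, -3.107, 0.002]
force: [-0.3, 1.3, 2.4]
grip_width: -0.001
```

Run:
```python
from h import *
p=np.load("p.npy")
goto(cw(p,(-.2,0,.006),0)[0]+[0,0,.005])
c=bot.capture("side"); pickle.dump(c,open(f"side3.pkl","wb"))
f=c["frame"][:,:,::-1][180:295,310:460]
cv2.imwrite(f"pics/side3.png",cv2.resize(f,None,fx=5,fy=5,interpolation=cv2.INTER_CUBIC))
```

```text
t 6.5 pos [ 0.4915 -0.0127  0.0835] F [-0.28  1.32  2.44] q6 -1.477 gw -0.001
tool z [-4.5e-03 -9.0e-04 -1.0e+00] x-ang 164.08 | delta tool mm [ 0.   0.4 11.5] yaw None
```

View pics/side3.png

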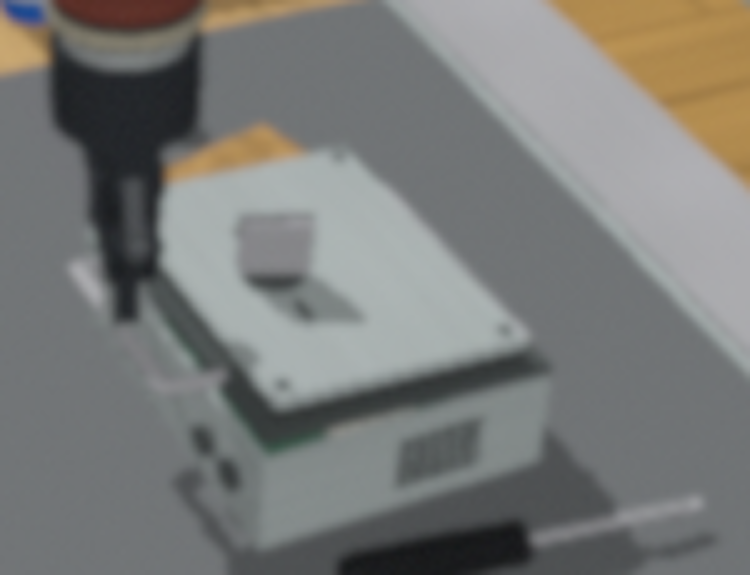

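The cover is nearly closed: the tip is on the bar at crop pixel (125,318), and a thin gap remains at the front edge. Slow steps from here to the stop.

{"fn": "step_arm", "kwargs": {"linear": [[0,0,2],[0,0,4],[0,0,6],[0,0,7.5],[0,0,9]], "yaw": [0,0,0,0,0], "fingers": [255,255,255,255,255]}}

```text
time_s: 7.18
position: [0.4914, -0.0127, 0.0742]
eef_rot: [-0.434, -3.107, 0.002]
force: [-2.0, -0.3, 1.7]
grip_width: -0.001
```

{"fn": "step_arm", "kwargs": {"linear": [[0,0,1],[0,0,2],[0,0,3],[0,0,3.5],[0,0,3.5]], "yaw": [0,0,0,0,0], "fingers": [255,255,255,255,255]}}

```text
time_s: 7.8
position: [0.4915, -0.0127, 0.0716]
eef_rot: [-0.434, -3.107, 0.003]
force: [-5.4, 0.1, 9.2]
grip_width: 0.0
```

{"fn": "step_arm", "kwargs": {"linear": [[0,0,1],[0,0,1.5],[0,0,1.5]], "yaw": [0,0,0], "fingers": [255,255,255]}}

```text
time_s: 8.18
position: [0.4915, -0.0127, 0.0715]
eef_rot: [-0.434, -3.106, 0.003]
force: [-7.6, -0.2, 13.3]
grip_width: -0.002
```

Hard stop reached: 13 N with no further travel. I'll lift off and re-measure the fastener.

{"fn": "step_arm", "kwargs": {"linear": [[0,0,-10],[0,0,-40],[0,0,-75],[60,0,-100],[90,0,-110]], "yaw": [0,0,0,0,0], "fingers": [255,255,200,120,60]}}

```text
time_s: 8.8
position: [0.4048, 0.0124, 0.1831]
eef_rot: [-0.434, -3.108, 0.002]
force: [-0.5, -0.1, 0.6]
grip_width: 0.634
```

Run:
```python
from h import *
for n,(a,b,c0,d) in dict(side=(180,295,310,460),top=(145,250,265,390)).items():
    c=bot.capture(n); pickle.dump(c,open(f"{n}4.pkl","wb"))
    f=c["frame"][:,:,::-1][a:b,c0:d]; s=5 if n=="side" else 6
    cv2.imwrite(f"pics/{n}4.png",cv2.resize(f,None,fx=s,fy=s,interpolation=cv2.INTER_CUBIC)[:600])
```

```text
(no output)
```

View pics/side4.png

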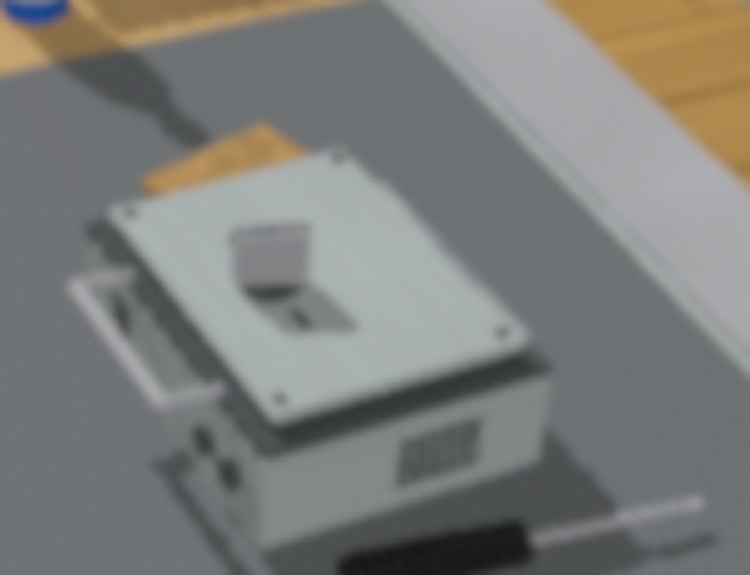

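View pics/top4.png

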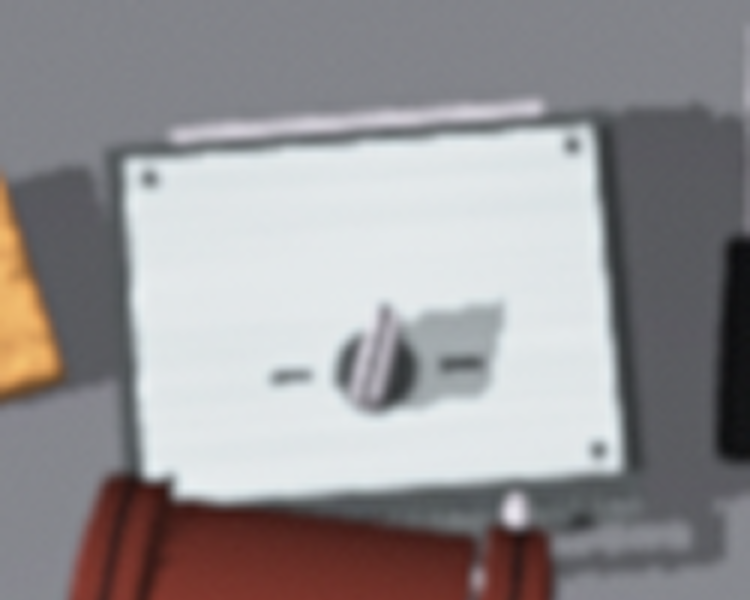

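The cover is closed and level. The top crop shows the marks at (291,377) and (462,364), and the slot from about (366,397) to (388,315). I'll refit the pose from these.

Run:
```python
from h import *
from scipy.optimize import least_squares
T=pickle.load(open("top4.pkl","rb"));S=pickle.load(open("side4.pkl","rb"))
top=[((-.11,.036,.019),(291,377)),((-.11,-.036,.019),(462,364)),((-.16,-.1,.019),(626,470)),((-.01,.1,.019),(124,157)),((-.01,-.1,.019),(598,124))]
side=[((-.2,.055,.006),(75,283)),((-.2,-.055,.006),(163,403)),((-.16,.1,.019),(108,207)),((-.16,-.1,.019),(277,420)),((-.01,-.1,.019),(535,338))]
def f(p):
    o=[]
    for c,L,s,off in((T,top,6,(265,145)),(S,side,5,(310,180))):
        for P,uv in L: o.append(proj(c,cw(p,P,0))[0]-((np.array(uv)+.5)/s-.5+off))
    return np.ravel(o)
p0=np.load("p.npy")
p=least_squares(f,p0[:3],loss='soft_l1').x; print(p0,p);print(f(p).reshape(-1,2).round(1).tolist())
np.save("p2.npy",p)
def fw(q,foot=False):
    e=np.array([np.cos(q[2]),-np.sin(q[2]),0])*.02; c0=np.array([q[0],q[1],.055])
    o=[proj(T,cw(p,x,0))[0]-((np.array(u)+.5)/6-.5+(265,145)) for x,u in((c0-e,(366,397)),(c0+e,(388,313)))]
    return np.ravel(o)
r=least_squares(fw,[-.11,0,.3]);print("wing off & angle",r.x,r.cost**.5)
ang=np.degrees(p[2]-r.x[2]); print(cw(p,(-.11,0,.045),0),cw(p,(r.x[0],r.x[1],.045),0)); goto(cw(p,(-.11,0,.045+.04),0)[0],ang)
print(cw(p,(-.05,0,.019),0))
```

```text
[ 0.60639128 -0.00669972  0.04933134  0.66168907] [ 0.60640608 -0.00700324  0.04489108]
[[0.1, -0.1], [0.1, -0.0], [-0.3, -0.1], [0.4, 0.3], [-0.7, 0.1], [0.7, 0.9], [0.3, 0.2], [0.6, 0.2], [-0.4, -0.9], [-1.0, 0.2]]
wing off & angle [-1.11324944e-01 -2.77649840e-05  3.22337909e-01] 0.7564818139527458
[[ 0.58143126 -0.00812514  0.106     ]] [[ 0.5801089  -0.00821233  0.106     ]]
t 8.9 pos [0.4046 0.0127 0.1833] F [ 0.75 -0.4  -0.84] q6 -1.456 gw 0.763
tool z [-0.0025 -0.0012 -1.    ] x-ang 164.14 | delta tool mm [-175.9   28.3   36.9] yaw 0.04
[[ 0.64137082 -0.00543258  0.08      ]]
```

{"fn": "step_arm", "kwargs": {"linear": [[-45,7,0],[-90,14,10],[-135,22,20],[-176,28,25],[-176,28,25]], "yaw": [0,0,0,0,0], "fingers": [80,80,80,80,80]}}

```text
time_s: 9.52
position: [0.5833, -0.0091, 0.1559]
eef_rot: [-0.434, -3.108, 0.002]
force: [1.0, 0.6, -0.2]
grip_width: 0.687
```

Run:
```python
from h import *
p=np.load("p2.npy"); W=cw(p,(-.1105,0,.045),0)[0]; W[2]=.088
goto(W,np.degrees(p[2]-.322))
```

```text
t 9.525 pos [ 0.5833 -0.0091  0.1559] F [ 0.97  0.61 -0.25] q6 -1.443 gw 0.687
tool z [-0.0039 -0.0011 -1.    ] x-ang 164.11 | delta tool mm [ 2.3  0.4 67.9] yaw -0.01
```

{"fn": "step_arm", "kwargs": {"linear": [[2,0,17],[2,0,34],[2,0,50],[2,0,62],[2,0,68]], "yaw": [0,0,0,0,0], "fingers": [80,80,80,80,80]}}

```text
time_s: 10.15
position: [0.5806, -0.0085, 0.0869]
eef_rot: [-0.433, -3.107, 0.003]
force: [-0.1, 0.2, -0.9]
grip_width: 0.69
```

Run:
```python
from h import *
p=np.load("p2.npy"); W=cw(p,(-.1105,0,.045),0)[0]; W[2]=.088
goto(W,np.degrees(p[2]-.322))
c=bot.capture("side")
f=c["frame"][:,:,::-1][180:295,310:460]
cv2.imwrite(f"pics/side5.png",cv2.resize(f,None,fx=5,fy=5,interpolation=cv2.INTER_CUBIC))
```

```text
t 10.15 pos [ 0.5806 -0.0085  0.0869] F [-0.1   0.15 -0.86] q6 -1.442 gw 0.69
tool z [-4.8e-03 -9.0e-04 -1.0e+00] x-ang 164.12 | delta tool mm [-0.2  0.5 -1.1] yaw -0.01
```

View pics/side5.png

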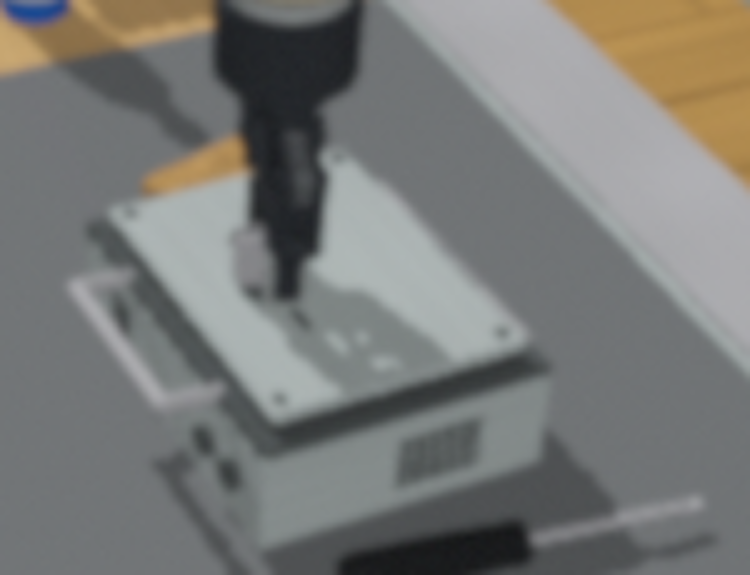

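The fingers straddle the wing, with the near finger at (288,270). Gripping now.

{"fn": "step_arm", "kwargs": {"linear": [[0,0,-1],[0,0,-1],[0,0,-1],[0,0,-1],[0,0,-1]], "yaw": [0,0,0,0,0], "fingers": [130,180,220,255,255], "newtons": 35}}

```text
time_s: 10.82
position: [0.581, -0.0082, 0.0881]
eef_rot: [-0.433, -3.108, 0.002]
force: [1.5, 2.8, 1.7]
grip_width: 0.135
```

Run:
```python
from h import *
p=np.load("p2.npy"); W=cw(p,(-.1105,0,.045),0)[0]; W[2]=.088
goto(W,np.degrees(p[2]-np.pi/2))
print(bot.observe()["torque"])
```

```text
t 10.825 pos [ 0.581  -0.0082  0.0881] F [1.51 2.75 1.72] q6 -1.442 gw 0.135
tool z [-4.e-03 -5.e-04 -1.e+00] x-ang 164.12 | delta tool mm [0.1 0.1 0.1] yaw 71.55
[ 0.46925048 -0.263739    0.04928969]
```

{"fn": "step_arm", "kwargs": {"linear": [[0,0,0],[0,0,0],[0,0,0],[0,0,0],[0,0,0]], "yaw": [5,10,16,22,28], "fingers": [255,255,255,255,255]}}

```text
time_s: 11.45
position: [0.5805, -0.0091, 0.088]
eef_rot: [-1.177, -2.908, 0.006]
force: [-1.8, -2.2, 2.7]
grip_width: 0.132
```

Run:
```python
from h import *
p=np.load("p2.npy"); W=cw(p,(-.1105,0,.045),0)[0]; W[2]=.088
goto(W,np.degrees(p[2]-np.pi/2))
```

```text
t 11.45 pos [ 0.5805 -0.0091  0.088 ] F [-1.76 -2.22  2.69] q6 -0.95 gw 0.132
tool z [-0.0052 -0.0019 -1.    ] x-ang 135.93 | delta tool mm [0.3 1.  0. ] yaw 43.36
```

{"fn": "step_arm", "kwargs": {"linear": [[0,0.5,0],[0,0.5,0],[0,0.5,0],[0,0.5,0],[0,0.5,0]], "yaw": [6,12,18,24,29], "fingers": [255,255,255,255,255]}}

```text
time_s: 12.08
position: [0.5795, -0.0097, 0.0876]
eef_rot: [-1.871, -2.518, 0.012]
force: [-4.3, -3.4, 2.7]
grip_width: 0.137
```

Run:
```python
from h import *
p=np.load("p2.npy"); W=cw(p,(-.1105,0,.045),0)[0]; W[2]=.088
goto(W,np.degrees(p[2]-np.pi/2))
```

```text
t 12.075 pos [ 0.5795 -0.0097  0.0876] F [-4.27 -3.37  2.67] q6 -0.44 gw 0.137
tool z [-0.0083 -0.0034 -1.    ] x-ang 106.76 | delta tool mm [ 1.1  1.8 -0.4] yaw 14.19
```

{"fn": "step_arm", "kwargs": {"linear": [[0.5,1,0],[0.5,1,0],[0.5,1,0],[0.5,1,0]], "yaw": [5,10,14.2,14.2], "fingers": [255,255,255,255]}}

```text
time_s: 12.58
position: [0.5789, -0.0098, 0.0872]
eef_rot: [-2.169, -2.266, 0.018]
force: [-4.5, -2.9, 2.5]
grip_width: 0.138
```

Run:
```python
from h import *
p=np.load("p2.npy"); W=cw(p,(-.1105,0,.045),0)[0]; W[2]=.088
goto(W,np.degrees(p[2]-np.pi/2))
```

```text
t 12.575 pos [ 0.5789 -0.0098  0.0872] F [-4.48 -2.94  2.49] q6 -0.19 gw 0.138
tool z [-0.0114 -0.0046 -0.9999] x-ang 92.51 | delta tool mm [ 1.6  2.1 -0.8] yaw -0.07
```

{"fn": "step_arm", "kwargs": {"linear": [[0,0,0],[0,0,0],[0,0,0],[0,0,-5],[0,0,-25]], "yaw": [0,0,0,0,0], "fingers": [200,130,80,80,80]}}

```text
time_s: 13.2
position: [0.5782, -0.0095, 0.1118]
eef_rot: [-2.167, -2.264, 0.02]
force: [-0.6, 0.3, -0.5]
grip_width: 0.686
```

{"fn": "step_arm", "kwargs": {"linear": [[0,0,-30],[0,-45,-50],[0,-90,-60],[0,-130,-60],[0,-170,-60]], "yaw": [0,0,0,0,0], "fingers": [80,80,80,80,80]}}

```text
time_s: 13.82
position: [0.4087, -0.0168, 0.1761]
eef_rot: [-2.169, -2.266, 0.018]
force: [0.6, -0.1, 0.8]
grip_width: 0.686
```

Run:
```python
from h import *
c=bot.capture("top"); pickle.dump(c,open("top6.pkl","wb"))
f=c["frame"][:,:,::-1][190:225,300:355]
cv2.imwrite("pics/top6.png",cv2.resize(f,None,fx=14,fy=14,interpolation=cv2.INTER_CUBIC))
f=c["frame"][:,:,::-1][150:250,240:400]
cv2.imwrite("pics/top6b.png",cv2.resize(f,None,fx=5,fy=5,interpolation=cv2.INTER_CUBIC))
```

```text
(no output)
```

View pics/top6.png

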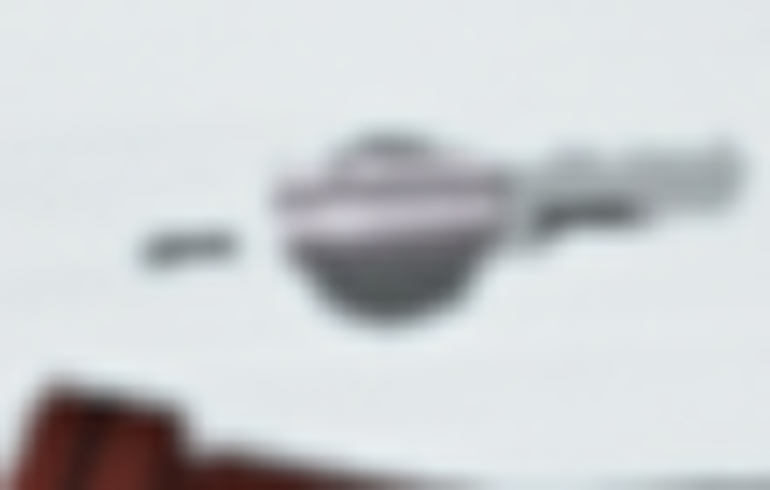

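View pics/top6b.png

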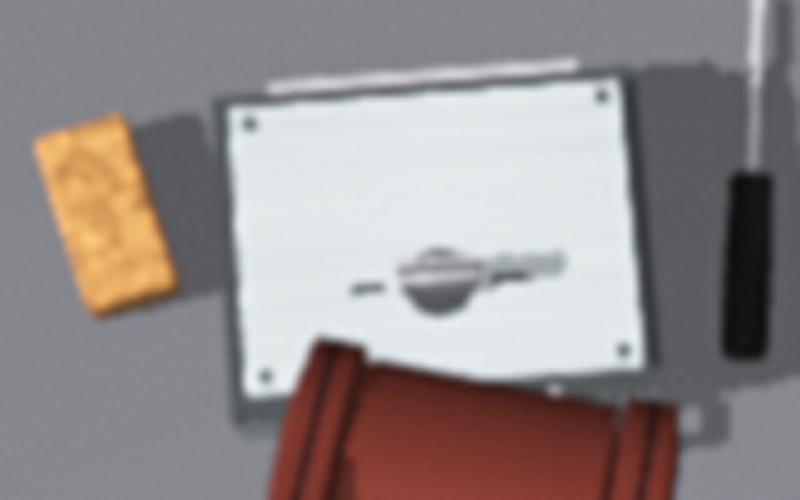

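Run:
```python
from h import *
from scipy.ndimage import gaussian_filter1d
c=pickle.load(open("top6.pkl","rb")); p=np.load("p2.npy")
g=c["frame"].astype(float).mean(2)
print(g[198:216,318:338].astype(int))
for ph in(1.45,1.571,1.69):
    e=np.array([np.cos(ph),-np.sin(ph),0])*.02;k=np.array([-.11,0,.055])
    a=[proj(c,cw(p,x,0))[0] for x in(k-e,k+e)]; print(ph,np.round(a,2).tolist())
print(proj(c,cw(p,(-.11,.036,.019),0)),proj(c,cw(p,(-.11,-.036,.019),0)))
```

```text
[[230 230 230 231 231 231 231 229 228 226 226 228 229 230 232 231 231 231
  231 232]
 [229 229 229 230 231 228 223 209 195 189 190 197 207 220 226 229 230 231
  232 232]
 [230 228 227 229 227 214 196 177 158 148 147 156 173 194 206 216 223 227
  229 229]
 [228 223 220 221 215 195 176 173 171 163 158 161 167 179 189 196 202 201
  206 209]
 [227 217 206 204 197 179 168 173 176 168 163 162 161 162 164 166 164 159
  169 179]
 [226 203 179 171 167 159 153 154 151 149 147 148 149 149 148 148 146 142
  152 165]
 [224 194 168 162 166 173 177 177 173 172 172 172 173 175 172 171 169 156
  158 160]
 [227 210 192 188 192 201 204 202 195 189 187 183 181 177 172 168 162 154
  156 154]
 [229 218 196 180 178 181 183 179 170 162 155 150 145 140 133 128 127 136
  153 154]
 [227 214 177 141 130 131 133 130 125 121 116 113 111 108 104 102 119 147
  169 173]
 [228 219 180 135 107 100 101 102 100 101  98  97  97  95  94 108 146 184
  203 208]
 [230 227 207 171 126  97  91  93  94  92  92  90  88  87  94 128 183 217
  229 229]
 [231 230 227 205 159 113  91  89  88  88  87  87  86  89 108 158 209 231
  233 232]
 [231 231 233 225 193 151 117  97  90  87  88  91 102 120 148 192 224 231
  232 231]
 [231 231 232 231 219 197 168 143 126 117 121 132 154 179 201 220 231 231
  231 231]
 [230 230 231 231 231 226 214 200 189 181 184 195 208 223 231 233 233 232
  232 232]
 [232 232 232 232 233 233 232 231 229 223 226 229 233 234 234 234 233 233
  232 232]
 [233 233 232 233 233 233 233 233 232 232 233 233 233 233 232 232 232 231
  231 231]]
1.45 [[319.36, 204.75], [335.38, 201.65]]
1.571 [[319.24, 203.79], [335.51, 202.61]]
1.69 [[319.23, 202.84], [335.52, 203.56]]
[[313.21105862 207.31494692]] [[341.67032568 205.23862781]]
```

Run:
```python
from h import *
from scipy.optimize import least_squares
c=pickle.load(open("top6.pkl","rb")); p=np.load("p2.npy")
g=c["frame"].astype(float).mean(2)
def val(lo,hi):
    x=[];y=[]
    for u in range(lo,hi):
        col=g[202:205,u]; a,b,d=col; y.append(203+.5*(a-d)/(a-2*b+d)); x.append(u)
    return np.array(x),np.array(y)
x,y=val(322,336); print(y.round(2)); print(np.polyfit(x,y,1))
# lower edge of wing's front face/bright line crossing
ye=[]; xs=range(322,333)
for u in xs:
    col=g[204:209,u]; gr=-np.diff(col); gr=np.clip(gr,0,None); ye.append((gr*np.arange(204.5,208.5)).sum()/gr.sum())
print(np.round(ye,2),np.polyfit(list(xs),ye,1))
# model lines for phi
def line(y0,z,ph):
    e=np.array([np.cos(ph),-np.sin(ph),0]);n=np.array([-np.sin(ph),-np.cos(ph),0]); k=np.array([-.11,0,z])
    a=[proj(c,cw(p,k+n*y0+s*e*.02,0))[0] for s in(-1,1)]
    return (a[1][1]-a[0][1])/(a[1][0]-a[0][0])
for ph in(1.5,1.571,1.64):print(ph,line(0,.055,ph),line(.006,.055,ph))
# synthetic render
def render(ph,dx,dy):
    pass
```

```text
[203.56 203.09 202.88 202.95 203.03 202.95 202.9  202.87 202.84 202.84
 202.9  202.94 202.94 203.05]
[-2.06873221e-02  2.09776370e+02]
[206.6  206.61 206.61 206.55 206.49 206.41 206.35 206.3  206.24 206.2
 206.12] [-5.28299378e-02  2.23682124e+02]
1.5 -0.14305810864881593 -0.14307433061541758
1.571 -0.07280599930303948 -0.07276439422317185
1.64 -0.005231885663124438 -0.005135045330714318
```

```bash
cat > ren.py <<'E'
from h import *
from scipy.optimize import minimize
p=np.load("p2.npy")
def fit(c,u0,v0,w,h,ph0,zt=.055,zp=.019,step=10):
    g=c["frame"].astype(float).mean(2)[v0:v0+h,u0:u0+w]
    def masks(ph,dx,dy,sl,sig):
        e=np.array([np.cos(ph),-np.sin(ph),0]);n=np.array([np.sin(ph),np.cos(ph),0])
        def poly(P):
            uv=proj(c,cw(p,np.array(P),0))+[dx,dy]-[u0,v0]
            return ((uv+.5)*step*16).round().astype(np.int32)
        k=np.array([-.11,0,0])
        def rect(L,W,z): return [k+[0,0,z]+a*e*L+b*n*W for a,b in((-1,-1),(1,-1),(1,1),(-1,1))]
        lab=np.zeros((h*step,w*step),np.uint8)
        t=np.linspace(0,2*np.pi,40,endpoint=False)
        def dr(P,l): cv2.fillConvexPoly(lab,cv2.convexHull(poly(P)),l,shift=4)
        dr([k+[.018*np.cos(a),.018*np.sin(a),zp+.003] for a in t],1)
        dr(rect(.02,.006,zt)+rect(.02,.006,zp+.003),2)
        dr(rect(.02,.006,zt),3)
        if sl>0: dr(rect(.02,sl,zt),4)
        M=[]
        for l in range(5):
            m=(lab==l).astype(np.float32); m=cv2.GaussianBlur(m,(0,0),sig*step)
            M.append(cv2.resize(m,(w,h),interpolation=cv2.INTER_AREA))
        # linear shade along u for front face
        uu=np.linspace(-1,1,w)[None].repeat(h,0)
        for l in(0,1,2,3): M.append(M[l]*uu)
        return np.array(M)
    def cost(x):
        M=masks(*x).reshape(9,-1).T
        a,*_=np.linalg.lstsq(M,g.ravel(),rcond=None)
        return np.sqrt(np.mean((M@a-g.ravel())**2))
    out=[]
    for ph in ph0+np.radians(np.arange(-8,8.1,2)):
        r=minimize(lambda y:cost([ph,y[0],y[1],abs(y[2])+1e-4,abs(y[3])+.2]),[0,0,.0015,.7],method='Nelder-Mead',options=dict(maxiter=120))
        out.append((round(ph,3),round(r.fun,2),r.x.round(4).tolist()))
    return out
E
python3 - <<'E'
from ren import *
print("init"); 
for o in fit(pickle.load(open("top4.pkl","rb")),318,192,18,24,.322): print(o)
print("now")
for o in fit(pickle.load(open("top6.pkl","rb")),317,196,20,20,1.571): print(o)
E
```

```text
init
(np.float64(0.182), np.float64(13.77), [-0.0026, -0.005, 0.0047, 0.9382])
(np.float64(0.217), np.float64(13.12), [-0.0042, -0.0043, 0.0042, 0.9123])
(np.float64(0.252), np.float64(12.46), [-0.0039, -0.0029, 0.0036, 0.9063])
(np.float64(0.287), np.float64(11.96), [-0.0003, -0.0005, 0.0015, 0.8911])
(np.float64(0.322), np.float64(11.53), [-0.0003, -0.0006, 0.0015, 0.8714])
(np.float64(0.357), np.float64(11.57), [-0.0002, -0.0008, 0.0015, 0.8707])
(np.float64(0.392), np.float64(11.86), [-0.0001, 0.0003, 0.0013, 0.8778])
(np.float64(0.427), np.float64(12.47), [-0.0007, -0.0001, 0.0016, 0.8775])
(np.float64(0.462), np.float64(13.09), [-0.0003, -0.0007, 0.0016, 0.8869])
now
(np.float64(1.431), np.float64(11.4), [0.0001, 0.0001, 0.0014, 0.7847])
(np.float64(1.466), np.float64(10.54), [0.0001, -0.0001, 0.0016, 0.7414])
(np.float64(1.501), np.float64(9.7), [0.0001, 0.0001, 0.0015, 0.7147])
(np.float64(1.536), np.float64(9.09), [0.0002, -0.0001, 0.0015, 0.6976])
(np.float64(1.571), np.float64(8.81), [-0.0, 0.0001, 0.0016, 0.6873])
(np.float64(1.606), np.float64(8.91), [0.0001, -0.0001, 0.0016, 0.6931])
(np.float64(1.641), np.float64(9.43), [0.0003, -0.0004, 0.0015, 0.7184])
(np.float64(1.676), np.float64(10.11), [0.0002, -0.0007, 0.0016, 0.726])
(np.float64(1.711), np.float64(10.8), [-0.0001, -0.0002, 0.0016, 0.7473])
```

The model fit gives a fastener angle of about 1.58 rad, so it is on the marks, with cork block and screwdriver undisturbed in the picture. Now the press.

Run:
```python
from h import *
p=np.load("p2.npy"); W=cw(p,(-.05,0,.019),0)[0]; print(W)
goto(W)
```

```text
[ 0.64137082 -0.00543258  0.08      ]
t 13.875 pos [ 0.4043 -0.0163  0.1748] F [ 1.32  2.65 -2.14] q6 -0.271 gw 0.686
tool z [-0.0168 -0.0044 -0.9998] x-ang 92.56 | delta tool mm [  0.6 238.9  90.7] yaw None
```

{"fn": "step_arm", "kwargs": {"linear": [[0,45,0],[0,95,0],[0,145,0],[0,195,0],[0,239,0]], "yaw": [0,0,0,0,0], "fingers": [150,255,255,255,255]}}

```text
time_s: 14.5
position: [0.6455, -0.0055, 0.1723]
eef_rot: [-2.166, -2.265, 0.021]
force: [0.2, 0.4, -0.7]
grip_width: 0.002
```

Run:
```python
from h import *
goto([ 0.6414,-0.0054,.084 ])
```

```text
t 14.5 pos [ 0.6455 -0.0055  0.1723] F [ 0.17  0.35 -0.71] q6 -0.17 gw 0.002
tool z [-0.0147 -0.0047 -0.9999] x-ang 92.56 | delta tool mm [ 0.6 -2.7 88.3] yaw None
```

{"fn": "step_arm", "kwargs": {"linear": [[0,-3,25],[0,-3,50],[0,-3,70],[0,-3,83],[0,-3,86]], "yaw": [0,0,0,0,0], "fingers": [255,255,255,255,255]}}

```text
time_s: 15.12
position: [0.6408, -0.006, 0.0858]
eef_rot: [-2.166, -2.265, 0.022]
force: [0.8, 0.2, 0.6]
grip_width: -0.002
```

Run:
```python
from h import *
goto([ 0.6414,-0.0054,.080 ])
```

```text
t 15.125 pos [ 0.6408 -0.006   0.0858] F [0.82 0.21 0.57] q6 -0.171 gw -0.002
tool z [-0.0157 -0.0045 -0.9999] x-ang 92.56 | delta tool mm [0.6 0.7 5.8] yaw None
```

{"fn": "step_arm", "kwargs": {"linear": [[0,0,2],[0,0,4],[0,0,5.5],[0,0,7],[0,0,8]], "yaw": [0,0,0,0,0], "fingers": [255,255,255,255,255]}}

```text
time_s: 15.75
position: [0.6411, -0.0061, 0.0784]
eef_rot: [-2.166, -2.265, 0.021]
force: [-0.8, 0.1, 3.2]
grip_width: -0.0
```

{"fn": "step_arm", "kwargs": {"linear": [[0,0,0.5],[0,0,1],[0,0,1.5],[0,0,2]], "yaw": [0,0,0,0], "fingers": [255,255,255,255]}}

```text
time_s: 16.25
position: [0.6411, -0.0061, 0.0767]
eef_rot: [-2.166, -2.265, 0.021]
force: [-2.4, 0.0, 5.5]
grip_width: -0.004
```

{"fn": "step_arm", "kwargs": {"linear": [[0,0,0.5],[0,0,1],[0,0,1.5],[0,0,2]], "yaw": [0,0,0,0], "fingers": [255,255,255,255]}}

```text
time_s: 16.75
position: [0.6412, -0.0061, 0.0754]
eef_rot: [-2.166, -2.265, 0.021]
force: [-3.5, -0.1, 7.4]
grip_width: -0.001
```

{"fn": "step_arm", "kwargs": {"linear": [[0,0,0.5],[0,0,1],[0,0,1]], "yaw": [0,0,0], "fingers": [255,255,255]}}

```text
time_s: 17.12
position: [0.6412, -0.0061, 0.0751]
eef_rot: [-2.166, -2.265, 0.021]
force: [-3.6, -0.0, 7.7]
grip_width: 0.002
```

{"fn": "step_arm", "kwargs": {"linear": [[0,0,1],[0,0,1.5],[0,0,2],[0,0,2]], "yaw": [0,0,0,0], "fingers": [255,255,255,255]}}

```text
time_s: 17.62
position: [0.6413, -0.0061, 0.0749]
eef_rot: [-2.166, -2.266, 0.021]
force: [-6.2, 0.4, 13.3]
grip_width: -0.001
```

{"fn": "step_arm", "kwargs": {"linear": [[0,0,1.5],[0,0,2],[0,0,2],[0,0,2]], "yaw": [0,0,0,0], "fingers": [255,255,255,255]}}

```text
time_s: 18.12
position: [0.6413, -0.0061, 0.0749]
eef_rot: [-2.166, -2.266, 0.021]
force: [-7.0, 0.9, 15.0]
grip_width: -0.002
```

At the hard stop: 15 N, with z holding at 0.0749. One last look before handing in.

Run:
```python
from h import *
c=bot.capture("side")
f=c["frame"][:,:,::-1][180:295,310:460]
cv2.imwrite("pics/side7.png",cv2.resize(f,None,fx=5,fy=5,interpolation=cv2.INTER_CUBIC))
o=bot.observe();print(o["position"],o["force"],o["time_s"])
```

```text
[ 0.64128195 -0.00608466  0.07491075] [-7.58084046  0.42239987 14.66435029] 18.175
```

View pics/side7.png

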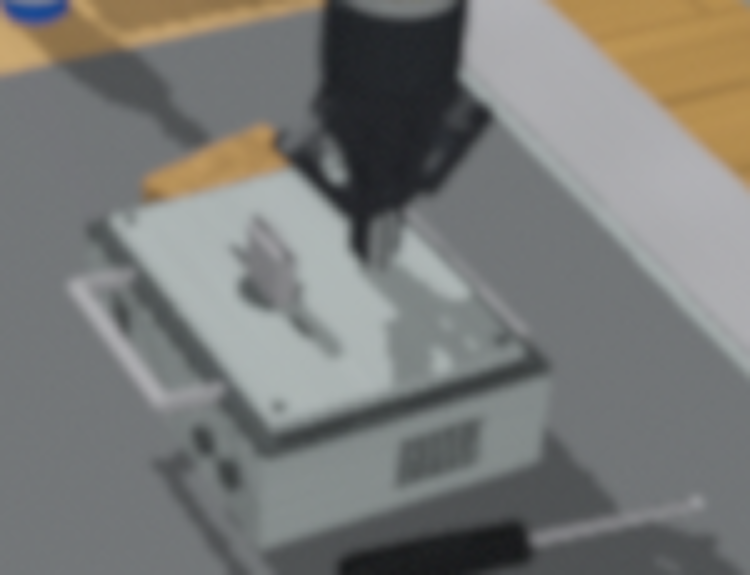

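The panel has sunk into its frame (front corner at (270,432)). The fingertip is on the press point at (375,265), clear of the wing at (270,260). Handing in.

```bash
python3 -c "
from plant import bot
print(bot.job_done())"
```

```text
the job is handed in; nothing more can be done
None
```

I closed the cover, turned the fastener to the marks and pressed the panel fully down. I handed the job in at about 18 s with the arm still holding it pressed.

- **Cover:** I pushed it down slowly by its bar until it stopped. At 13 N it moved no further, and the pictures show it level.
- **Fastener:** I turned it about 71° clockwise with the gripper. Fitting the top picture puts it at about 1.58 rad against a target of 1.571. Two cruder line estimates differed from that fit by up to about 3° (roughly 1.59–1.62 rad). At this picture size I trust the angle to about 2°.
- **Panel:** It sank about 5 mm and then stopped at z = 0.0749 m. I held it there with about 15 N down and about 7.5 N sideways.
- **Other things:** In the pictures I checked, the cork block and screwdriver had not moved. I did not check the other bench items again at the end, but the arm did not go near them at low height.

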